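# Stroke the vent flaps of the air box shut

### The arm

A 7-joint arm with a two-finger parallel gripper is mounted at the origin on the work surface. World frame = base frame: x ahead of the robot, y to its left, z up, the work surface at z = 0. Lengths are in m, angles in rad, forces in N, time in s.
With the tool pointing down it reaches from about 0.425 to 0.875 m from the base axis. Payload 4.7 kg.
Tool frame: the origin (TCP) lies at the very end of the fingers, on their centre line; the grasp point (between the pads) lies 19 mm behind it; z points along the fingers, y is the direction in which the jaws open and shut (so a half turn about z gives the same grasp; the last joint's range is limited). The gripper opens to 85 mm and grips with 20 to 120 N. Pads are 22 mm wide; open, the fingers measure 114 mm over their backs; the gripper's body (76 mm by 85 mm) begins 54 mm behind the grasp point. The pads swing forward as they close: fully open they stand 13 mm farther back than shut.
Start: joints at [1.135, 0.321, -0.07, 1.45, 0.023, 1.371, -0.057], TCP at [0.283, -0.585, 0.231] pointing down, gripper open.
Joint ranges: [-2.86, 2.86], [-0.3, 2.09], [-1.38, 1.24], [0.06, 2.45], [-1.56, 4.7], [0.09, 2.05], [-2.69, 2.69]. Speed limits (rad/s): [2.57, 2.57, 3.14, 3.14, 3.14, 3.14, 3.14].

### API

Orientations are given as [roll, pitch, yaw] about the fixed x, y, z axes, in that order (R = Rz(yaw) Ry(pitch) Rx(roll)).
In Python, from station import * gives the robot as it stands.
- The arm moves only by the tool move_arm, never from a script. Its argument "steps" is a list of rows, each a list of 3 entries, a list of its own where there are three numbers: the shift along the tool's x, y, z in units of 30 mm (1.0 is 30 mm), then the turn, a rotation vector about the tool's x, y, z in units of 5 degrees (1.0 is 5 degrees), then the closure, from -1 (fully open) to 1 (shut). In form: [[[tx, ty, tz], [rx, ry, rz], claw], ...]. A call has exactly 8 rows; each row shifts and turns the commanded pose from where the row before left it, along the tool's axes as they then stand; what a row does not reach is not made up. A row lasts 1/10 s, in which the tool goes at most 50 mm and 8.59 degrees, less where a joint would pass 70% of its speed; a pose out of reach is approached as far as the arm can. A call is refused whole if a number of a shift passes 1 or a number of a turn 1, either way. A call with a gripper value outside its range is refused whole. The fingers move at their own pace and stop on an object; the grip force is fixed at half the most. Time passes only in rows, so rows that do not move let the fingers close, or fill a call up. It gives the time, the measured TCP pose, the force and the opening at its end, in the units of the state.
- get_state(): the state, without advancing time (a new reading comes with each control period).
- camera(name): name is "scene" or "side" or "wrist"; returns the picture (400x640x3 uint8, blue, green, red); there is no depth.
- camera_model(name): a dict with "K" (3x3 intrinsics, pixels), "camera_from_world" (4x4, takes a point from world to camera coordinates). Camera axes: x right, y down, z forward; pixel columns grow to the right and rows downward; lengths in m; the calibration is good to about 2 mm. The wrist camera is an equidistant fisheye: a pixel r from the principal point sees the ray r / f radians off the axis. A picture is of the moment at which its call begins: read the wrist's pose just before it. camera_model takes no time and is no camera call; for the wrist camera it gives the pose at the moment of the call.
- sign_off(): hands the job in, once; it reports no verdict.
The state is a dict: "time": time; "q": joint angles; "joint_vel": joint speeds; "joint_efforts": joint torques, N m; "ee_pos": TCP position; "tcp_rot": TCP orientation; "ft_force": force on the tool from outside, world axes, zero at the start; "moment": the same for the moment, N m; "gripper_width": finger opening in m.
Only numpy, scipy, OpenCV 4.12 (cv2) and the standard library are available. Lean on these libraries where they do the work, as an engineer would, in place of code of your own. Each camera call takes 0.05 s, during which the arm holds its last target. There are 200 camera calls.

### The job

The four orange vent flaps on top of the grey air box stand open. Shut them by running your fingertips gently along the row, starting at the end with the green stripe, so that the flaps are laid flat one after another. Only stroke them: lift nothing, do not force a flap wide open or shift the box, and leave the things lying on it and around it where they are.

Things in the scene. Friction and masses are not known exactly. Their poses are not given: they have to be found in the camera images.
- airbox: grey metal air box, 4 kg, loose on the bench, 250 (x) by 190 (y) mm, 70 mm high, a steel pipe stub 30 mm long low on its +y side; origin at the centre of its underside, z up. Four orange flaps in a row along the middle of its top, in line with x; a green stripe at x = -108 mm marks the start, +x runs from flap 1 to 4. Things lying on the top stay over 45 mm from the row's middle line
- slot1 (a point): centre of the top face of flap 1 (counted from the green stripe) when shut, 75 mm above the bench; fixed to the box, x along the row away from the stripe, z up. The flap is 41 mm long (x), 70 mm wide, 4 mm thick, spacing 45 mm; its hinge is at its edge nearest the stripe, 20.5 mm before this point and 2 mm lower; its other edge is free. Shut, all tops are level and flush with the thin side rails
- slot2 (a point): centre of the top face of flap 2 (counted from the green stripe) when shut, 75 mm above the bench; fixed to the box, x along the row away from the stripe, z up. The flap is 41 mm long (x), 70 mm wide, 4 mm thick, spacing 45 mm; its hinge is at its edge nearest the stripe, 20.5 mm before this point and 2 mm lower; its other edge is free. Shut, all tops are level and flush with the thin side rails
- slot3 (a point): centre of the top face of flap 3 (counted from the green stripe) when shut, 75 mm above the bench; fixed to the box, x along the row away from the stripe, z up. The flap is 41 mm long (x), 70 mm wide, 4 mm thick, spacing 45 mm; its hinge is at its edge nearest the stripe, 20.5 mm before this point and 2 mm lower; its other edge is free. Shut, all tops are level and flush with the thin side rails
- slot4 (a point): centre of the top face of flap 4 (counted from the green stripe) when shut, 75 mm above the bench; fixed to the box, x along the row away from the stripe, z up. The flap is 41 mm long (x), 70 mm wide, 4 mm thick, spacing 45 mm; its hinge is at its edge nearest the stripe, 20.5 mm before this point and 2 mm lower; its other edge is free. Shut, all tops are level and flush with the thin side rails
- flap1 (a joint): opening angle of flap 1 (rad): 0 shut and flat, grows as its free edge rises, stop at 1.5; starts at 0.45 to 0.85. A light friction hinge (about 0.008 N m) keeps it where it is left
- flap2 (a joint): opening angle of flap 2 (rad): 0 shut and flat, grows as its free edge rises, stop at 1.5; starts at 0.45 to 0.85. A light friction hinge (about 0.008 N m) keeps it where it is left
- flap3 (a joint): opening angle of flap 3 (rad): 0 shut and flat, grows as its free edge rises, stop at 1.5; starts at 0.45 to 0.85. A light friction hinge (about 0.008 N m) keeps it where it is left
- flap4 (a joint): opening angle of flap 4 (rad): 0 shut and flat, grows as its free edge rises, stop at 1.5; starts at 0.45 to 0.85. A light friction hinge (about 0.008 N m) keeps it where it is left
- cap: white bottle cap, 38 mm across, 18 mm high, lying on the box's top beside the flaps; origin at the centre of its underside
- logger: blue data logger, 55 x 32 x 18 mm, lying on the box's top beside the flaps; origin at the centre of its underside
- stopper: black rubber stopper, 30 mm across, 26 mm high, standing on the box's top beside the flaps; origin at the centre of its underside
- bottle1: light brown filled culture bottle with a white cap, 92 mm across, 160 mm high, standing on the bench to the robot's left; origin at the centre of its underside
- bottle2: darker brown filled culture bottle with a white cap, 92 mm across, 160 mm high, standing on the bench to the robot's right; origin at the centre of its underside
- tape: yellow roll of tape, 90 mm across, 24 mm high, lying on the bench; origin at the centre of its underside
- brush: small flat brush with a wooden handle, 200 mm long, 20 mm high, lying on the bench; origin under its middle

How it is judged:
On the way, in this order (a step that is already met when the one before it is completed fails the run):
1. flap 1 laid flat, with the fingertips at it (value of joint flap1 below 0.15 rad and distance between the grasp point and slot1 below 0.08 m), for 0.05 s.
2. flap 2 laid flat, with the fingertips at it (value of joint flap2 below 0.15 rad and distance between the grasp point and slot2 below 0.08 m), for 0.05 s.
3. flap 3 laid flat, with the fingertips at it (value of joint flap3 below 0.15 rad and distance between the grasp point and slot3 below 0.08 m), for 0.05 s.
4. flap 4 laid flat, with the fingertips at it (value of joint flap4 below 0.15 rad and distance between the grasp point and slot4 below 0.08 m), for 0.05 s.
At the end, for the whole second after the job is handed in: All four flaps are shut to within 0.15 rad (6 mm at the free edge), laid flat in order from the green stripe; the box is at rest within 12 mm of where it stood, everything else within 20 mm (value of joint each of flap1, flap2, flap3, flap4 below 0.15 rad and distance of airbox from where it was at the start of the episode below 0.012 m and linear speed of airbox below 0.02 m/s and distance of each of cap, logger, stopper, bottle1, bottle2, tape, brush from where it was at the start of the episode below 0.02 m); the robot touches nothing.
It fails at once if the fingers press on the box or its flaps with more than 30 N (contact force between the fingers and airbox above 30 N).
It fails at once if a flap is lifted or forced wide open, past 1.1 rad (value of joint any of flap1, flap2, flap3, flap4 above 1.1 rad).
It fails at once if the air box is shifted or lifted by more than 12 mm (distance of airbox from where it was at the start of the episode above 0.012 m).
It fails at once if a bystander is lifted, carried or shifted by more than 20 mm (distance of any of cap, logger, stopper, bottle1, bottle2, tape, brush from where it was at the start of the episode above 0.02 m).
It also fails if it takes over 45 s, if anything falls off the work surface, if the arm or the gripper's body presses on something with over 40 N, if the wrist force passes 120 N, or if a joint passes its speed limit or range.

## Working session

There is one attempt and no reset: what is moved stays moved. The work goes in short steps, Python scripts to look and compute and a tool call to move; the robot and the scene stay as the last step left them, time stands still between calls to the robot, and variables do not carry over. Pictures are saved under pics/ and viewed, about 8 in all and at most 12, crops included, and the job is handed in when it is done.

Besides the shell and the picture viewer there is one more tool, called after "Call:" by a JSON object that holds its "fn" and its "kwargs", one argument or row to a line. move_arm: Moves the arm, as the interface text tells. Its arguments: {"type":"object","properties":{"steps":{"type":"array"}},"required":["steps"]}

```bash
mkdir -p pics; python3 - <<'E'
from station import *
import cv2
s=get_state();print(s)
for n in("scene","side"):
    cv2.imwrite(f"pics/{n}0.png",camera(n)); m=camera_model(n); print(n,m["K"],m["camera_from_world"])
E
```

```text
{'time': 0.0, 'q': array([ 1.13508656,  0.32181114, -0.07009942,  1.4516813 ,  0.02260466,
        1.3707755 , -0.05694579]), 'joint_vel': array([-0.00118316, -0.00093408,  0.00023177, -0.00156523, -0.00057011,
       -0.00054059,  0.00064352]), 'joint_efforts': array([ 3.89026882e-04, -4.93579495e+01, -3.81950056e-01, -3.14341021e+01,
        1.31605013e-02,  1.11439847e-02,  1.22554617e-06]), 'ee_pos': array([ 0.28234712, -0.58488226,  0.23022815]), 'tcp_rot': array([-3.13970722e+00,  9.77817378e-05,  4.49809652e-01]), 'ft_force': array([ 0.22323539,  0.27723883, -0.36914591]), 'moment': array([-0.0054861 ,  0.07376692, -0.03172585]), 'gripper_width': 0.08556611731521545}
scene [[382.30183455   0.         319.43409156]
 [  0.         382.30183455 200.56706948]
 [  0.           0.           1.        ]] [[ 0.47288036  0.8810974   0.00717885 -0.25748812]
 [ 0.63867471 -0.33713775 -0.69168833 -0.31802157]
 [-0.60702453  0.33167078 -0.72216045  1.40636533]
 [ 0.          0.          0.          1.        ]]
side [[461.36867914   0.         320.750612  ]
 [  0.         461.36867914 195.19218966]
 [  0.           0.           1.        ]] [[ 0.98613883 -0.16587036 -0.00415021 -0.5506434 ]
 [-0.09206391 -0.52619012 -0.84536867  0.1352548 ]
 [ 0.1380378   0.83403296 -0.53416719  1.38653583]
 [ 0.          0.          0.          1.        ]]
```

View pics/scene0.png

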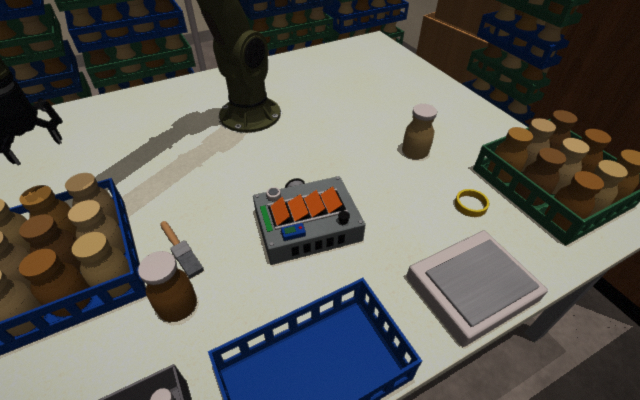

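View pics/side0.png

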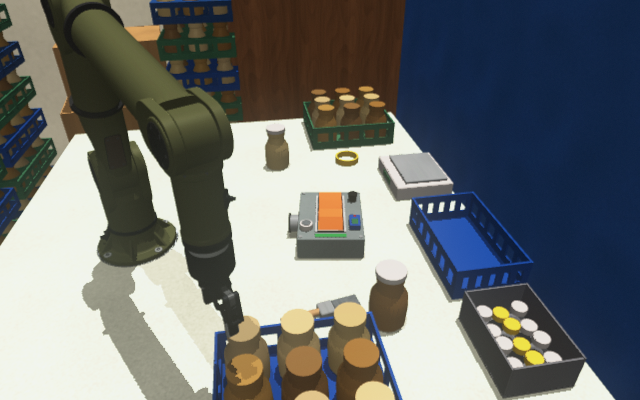

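The scene view shows the box at about (308,218) with its green stripe at (265,217), on the −y side, so the row runs roughly along world +y. The side view agrees: stripe at (331,234), row running away from that camera. Next I'll measure both.

```bash
cat > h.py <<'E'
import numpy as np,cv2
from station import *
def onplane(n,uv,z):
    m=camera_model(n);T=m["camera_from_world"];R,t=T[:3,:3],T[:3,3]
    c=-R.T@t; uv=np.atleast_2d(uv).astype(float)
    d=np.c_[uv,np.ones(len(uv))]@np.linalg.inv(m["K"]).T@R
    return c+d*((z-c[2])/d[:,2])[:,None]
def proj(n,P):
    m=camera_model(n);T=m["camera_from_world"];p=np.atleast_2d(P)@T[:3,:3].T+T[:3,3];p=p@m["K"].T;return p[:,:2]/p[:,2:]
E
python3 - <<'E'
from h import *
for n,(x0,y0,x1,y1) in dict(scene=(230,160,380,270),side=(280,180,380,265)).items():
    im=cv2.imread(f"pics/{n}0.png"); h=cv2.cvtColor(im,cv2.COLOR_BGR2HSV)
    M=np.zeros(h.shape[:2],np.uint8);M[y0:y1,x0:x1]=1
    for nm,lo,hi,z in(("green",(45,90,40),(80,255,255),.0705),("orange",(3,150,100),(18,255,255),.08),("blue",(95,120,40),(125,255,255),.088)):
        m=cv2.inRange(h,lo,hi)*M
        k,l,st,c=cv2.connectedComponentsWithStats(m)
        for i in range(1,k):
            if st[i,4]>12:
                r=cv2.minAreaRect(np.argwhere(l==i)[:,::-1].astype(np.float32));print(n,nm,st[i,4],c[i].round(1),onplane(n,c[i],z).round(4), onplane(n,cv2.boxPoints(r),z).round(3)[:,:2].tolist())
    cv2.imwrite(f"pics/{n}c.png",cv2.resize(im[y0:y1,x0:x1],None,fx=5,fy=5,interpolation=cv2.INTER_CUBIC))
E
```

```text
scene green 161 [265.9 218.2] [[ 0.5589 -0.1612  0.0705]] [[0.512, -0.161], [0.513, -0.145], [0.602, -0.162], [0.6, -0.176]]
scene green 49 [289.5 229.6] [[ 0.6202 -0.1245  0.0705]] [[0.607, -0.131], [0.618, -0.111], [0.632, -0.118], [0.622, -0.137]]
scene orange 627 [322.2 201.3] [[ 0.5812 -0.0121  0.08  ]] [[0.543, -0.052], [0.53, 0.042], [0.619, 0.026], [0.628, -0.062]]
scene orange 320 [297.4 207.3] [[ 0.5703 -0.0782  0.08  ]] [[0.533, -0.094], [0.531, -0.051], [0.605, -0.063], [0.606, -0.105]]
scene orange 307 [279.5 210.6] [[ 0.5593 -0.1234  0.08  ]] [[0.516, -0.134], [0.517, -0.096], [0.6, -0.112], [0.598, -0.149]]
scene blue 231 [293.3 231.8] [[ 0.6439 -0.1247  0.088 ]] [[0.617, -0.147], [0.628, -0.091], [0.667, -0.103], [0.656, -0.157]]
side green 24 [354.5 220.5] [[ 0.6403 -0.1086  0.0705]] [[0.635, -0.1], [0.649, -0.102], [0.646, -0.117], [0.631, -0.115]]
side green 93 [330. 235.] [[ 0.5571 -0.1649  0.0705]] [[0.517, -0.153], [0.599, -0.168], [0.597, -0.177], [0.515, -0.162]]
side orange 855 [330.1 211. ] [[ 0.5764 -0.0618  0.08  ]] [[0.557, 0.044], [0.632, 0.031], [0.593, -0.156], [0.527, -0.144]]
side blue 78 [354.3 219.9] [[ 0.6341 -0.1296  0.088 ]] [[0.625, -0.103], [0.653, -0.108], [0.642, -0.156], [0.614, -0.151]]
```

View pics/scenec.png

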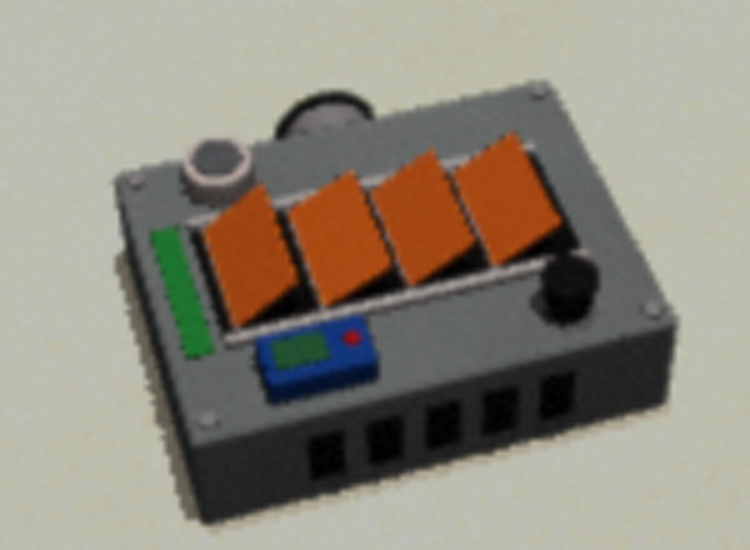

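View pics/sidec.png

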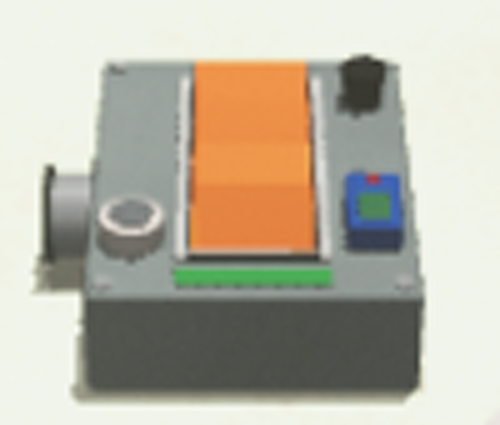

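```bash
python3 - <<'E'
from h import *
L=np.array([[-.125,.095],[.125,.095],[.125,-.095],[-.125,-.095]])
sc=np.array([[118,175],[548,85],[675,320],[200,440]])/5+[230,160]
sd=np.array([[85,297],[108,62],[398,62],[422,297]])/5+[280,180]
def fit(W):
    A=W.mean(0);H=L.T@(W-A);th=np.arctan2(H[0,1]-H[1,0],H[0,0]+H[1,1])
    R=np.array([[np.cos(th),-np.sin(th)],[np.sin(th),np.cos(th)]]);return A,th,(W-A-L@R.T),R
for n,p in(("scene",sc),("side",sd)):
    W=onplane(n,p,.07)[:,:2];A,th,r,R=fit(W);print(n,A.round(4),np.degrees(th).round(1),(r*1e3).round(1).tolist(),"stripe",(A+R@[-.108,0]).round(4))
print("bottle2",onplane("scene",[[158,265]],.16),"crate",onplane("scene",[[90,190],[140,280],[120,180]],.16).round(3))
E
```

```text
scene [ 0.58   -0.0542] 79.8 [[2.6, 2.2], [4.3, -5.1], [-4.3, -2.5], [-2.5, 5.4]] stripe [ 0.5609 -0.1605]
side [ 0.5778 -0.0638] 79.7 [[1.9, 1.5], [1.9, -3.5], [-1.9, -1.6], [-2.0, 3.6]] stripe [ 0.5585 -0.1701]
bottle2 [[ 0.64914739 -0.42041551  0.16      ]] crate [[ 0.36  -0.516  0.16 ]
 [ 0.668 -0.458  0.16 ]
 [ 0.357 -0.448  0.16 ]]
```

The two views agree. The averaged stripe centre is (0.558, −0.163), so the box centre is about (0.577, −0.057) with the row heading at 79.8°, and corner residuals are about 5 mm or less. The plan is to stroke with shut fingers and tool x along the row. First I'll move over at the present height, well above the 160 mm bottles, and then turn.

Call:
{"fn": "move_arm", "kwargs": {
  "steps": [
    [[0.5, -0.3, 0], [0, 0, 0], 1],
    [[0.9, -0.53, 0], [0, 0, 0], 1],
    [[0.9, -0.53, 0], [0, 0, 0], 1],
    [[0.9, -0.53, 0], [0, 0, 0], 1],
    [[0.9, -0.53, 0], [0, 0, 0], 1],
    [[0.9, -0.53, 0], [0, 0, 0], 1],
    [[0.9, -0.53, 0], [0, 0, 0], 1],
    [[0.9, -0.53, 0], [0, 0, 0], 1]
  ]
}}

```text
time: 0.9
ee_pos: [0.4151, -0.3855, 0.2312]
tcp_rot: [-3.141, -0.0, 0.451]
ft_force: [-0.1, -0.3, 0.7]
gripper_width: 0.0001
```

Call:
{"fn": "move_arm", "kwargs": {
  "steps": [
    [[0.9, -0.53, 0], [0, 0, 0], 1],
    [[0.9, -0.53, 0], [0, 0, 0], 1],
    [[0.9, -0.53, 0], [0, 0, 0], 1],
    [[0.9, -0.53, 0], [0, 0, 0], 1],
    [[0.9, -0.53, 0], [0, 0, 0], 1],
    [[0.9, -0.53, 0], [0, 0, 0], 1],
    [[0.9, -0.53, 0], [0, 0, 0], 1],
    [[0.9, -0.53, 0], [0, 0, 0], 1]
  ]
}}

```text
time: 1.7
ee_pos: [0.5535, -0.1771, 0.2312]
tcp_rot: [-3.141, 0.0, 0.451]
ft_force: [0.1, -0.7, 0.3]
gripper_width: 0.0003
```

Call:
{"fn": "move_arm", "kwargs": {
  "steps": [
    [[0, 0, 0], [0, 0, -0.9], 1],
    [[0, 0, 0], [0, 0, -0.9], 1],
    [[0, 0, 0], [0, 0, -0.9], 1],
    [[0, 0, 0], [0, 0, -0.9], 1],
    [[0, 0, 0], [0, 0, -0.9], 1],
    [[0, 0, 0], [0, 0, -0.9], 1],
    [[0, 0, 0], [0, 0, -0.9], 1],
    [[0, 0, 0], [0, 0, -0.9], 1]
  ]
}}

```text
time: 2.5
ee_pos: [0.5529, -0.1782, 0.2311]
tcp_rot: [-3.141, 0.0, 1.083]
ft_force: [-0.6, -0.6, 0.1]
gripper_width: -0.0
```

Call:
{"fn": "move_arm", "kwargs": {
  "steps": [
    [[0, 0, 0], [0, 0, -0.9], 1],
    [[0, 0, 0], [0, 0, -0.9], 1],
    [[0, 0, 0], [0, 0, -0.9], 1],
    [[0, 0, 0], [0, 0, -0.9], 1],
    [[0, 0, 0], [0, 0, 0], 1],
    [[0, 0, 0], [0, 0, 0], 1],
    [[0, 0, 0], [0, 0, 0], 1],
    [[0, 0, 0], [0, 0, 0], 1]
  ]
}}

```text
time: 3.3
ee_pos: [0.5532, -0.1796, 0.2313]
tcp_rot: [-3.142, 0.0, 1.392]
ft_force: [-0.1, 0.1, 0.2]
gripper_width: 0.0005
```

Call:
{"fn": "move_arm", "kwargs": {
  "steps": [
    [[0.3, 0.05, 0], [0, 0, 0], 1],
    [[0, 0, 0.6], [0, 0, 0], 1],
    [[0, 0, 0.7], [0, 0, 0], 1],
    [[0, 0, 0.7], [0, 0, 0], 1],
    [[0, 0, 0.7], [0, 0, 0], 1],
    [[0, 0, 0.7], [0, 0, 0], 1],
    [[0, 0, 0.5], [0, 0, 0], 1],
    [[0, 0, 0], [0, 0, 0], 1]
  ]
}}

```text
time: 4.1
ee_pos: [0.5549, -0.1703, 0.112]
tcp_rot: [-3.137, -0.001, 1.393]
ft_force: [0.1, -0.4, -0.4]
gripper_width: 0.0
```

```bash
python3 - <<'E'
from h import *
s=get_state();print(s["ee_pos"],s["ft_force"])
a=camera("scene")[150:270,230:380];b=camera("side")[170:270,270:390]
f=lambda x:cv2.resize(x,(400,int(400*x.shape[0]/x.shape[1])),interpolation=cv2.INTER_CUBIC)
a,b=f(a),f(b);h=max(len(a),len(b));p=lambda x:cv2.copyMakeBorder(x,0,h-len(x),0,0,0)
cv2.imwrite("pics/c1.png",np.hstack([p(a),p(b)]))
E
```

```text
[ 0.55486514 -0.17033419  0.11202153] [ 0.12875739 -0.37917212 -0.43213304]
```

View pics/c1.png

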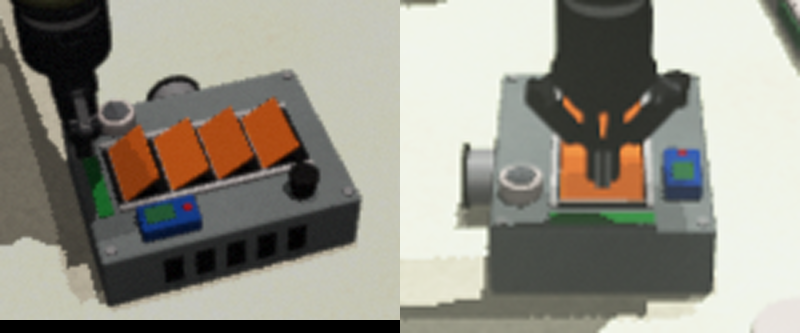

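The crops show the shut fingertips above the stripe end and centred on the row. The side crop has the tip at about x=602 against a row centre of about 600, and the cap, logger and stopper are clear to the sides. Next: lower to about 78 mm and start stroking.

Call:
{"fn": "move_arm", "kwargs": {
  "steps": [
    [[0, 0.05, 0.4], [0, 0, 0], 1],
    [[0, 0, 0.4], [0, 0, 0], 1],
    [[0, 0, 0.2], [0, 0, 0], 1],
    [[0, 0, 0.13], [0, 0, 0], 1],
    [[0, 0, 0], [0, 0, 0], 1],
    [[0.1, 0, 0], [0, 0, 0], 1],
    [[0.1, 0, 0], [0, 0, 0], 1],
    [[0.1, 0, 0], [0, 0, 0], 1]
  ]
}}

```text
time: 5.0
ee_pos: [0.5597, -0.1623, 0.0808]
tcp_rot: [3.141, 0.0, 1.393]
ft_force: [-1.1, -0.1, -0.3]
gripper_width: -0.0
```

Call:
{"fn": "move_arm", "kwargs": {
  "steps": [
    [[0.15, 0, 0], [0, 0, 0], 1],
    [[0.15, 0, 0], [0, 0, 0], 1],
    [[0.15, 0, 0], [0, 0, 0], 1],
    [[0.15, 0, 0], [0, 0, 0], 1],
    [[0.15, 0, 0], [0, 0, 0], 1],
    [[0.15, 0, 0], [0, 0, 0], 1],
    [[0.15, 0, 0], [0, 0, 0], 1],
    [[0.15, 0, 0], [0, 0, 0], 1]
  ]
}}

```text
time: 5.8
ee_pos: [0.5658, -0.1269, 0.0804]
tcp_rot: [-3.142, 0.0, 1.392]
ft_force: [-0.5, -0.1, -0.6]
gripper_width: -0.0002
```

Call:
{"fn": "move_arm", "kwargs": {
  "steps": [
    [[0, 0, 0.1], [0, 0, 0], 1],
    [[0.15, 0, 0], [0, 0, 0], 1],
    [[0.15, 0, 0], [0, 0, 0], 1],
    [[0.15, 0, 0], [0, 0, 0], 1],
    [[0.15, 0, 0], [0, 0, 0], 1],
    [[0, 0, 0], [0, 0, 0], 1],
    [[0, 0, 0], [0, 0, 0], 1],
    [[0, 0, 0], [0, 0, 0], 1]
  ]
}}

```text
time: 6.6
ee_pos: [0.5689, -0.1099, 0.0774]
tcp_rot: [3.142, 0.0, 1.392]
ft_force: [0.2, -0.8, -0.1]
gripper_width: 0.0
```

```bash
python3 - <<'E'
from h import *
s=get_state();print(s["ee_pos"],s["ft_force"])
a=camera("scene")[150:270,230:380];b=camera("side")[170:270,270:390]
f=lambda x:cv2.resize(x,(400,int(400*x.shape[0]/x.shape[1])),interpolation=cv2.INTER_CUBIC)
a,b=f(a),f(b);h=max(len(a),len(b));p=lambda x:cv2.copyMakeBorder(x,0,h-len(x),0,0,0)
cv2.imwrite("pics/c2.png",np.hstack([p(a),p(b)]))
E
```

```text
[ 0.56890879 -0.10985881  0.07740524] [ 0.15441397 -0.8102917  -0.10029294]
```

View pics/c2.png

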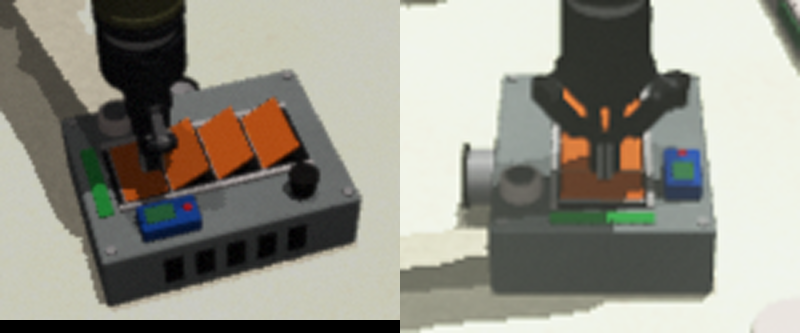

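Flap 1 now lies flat under the tip (left crop, about 140,165), flaps 2–4 are still open, and forces are under 1 N. Continuing.

Call:
{"fn": "move_arm", "kwargs": {
  "steps": [
    [[0.15, 0, 0.03], [0, 0, 0], 1],
    [[0.15, 0, 0], [0, 0, 0], 1],
    [[0.15, 0, 0], [0, 0, 0], 1],
    [[0.15, 0, 0], [0, 0, 0], 1],
    [[0.15, 0, 0], [0, 0, 0], 1],
    [[0.15, 0, 0], [0, 0, 0], 1],
    [[0.15, 0, 0], [0, 0, 0], 1],
    [[0.15, 0, 0], [0, 0, 0], 1]
  ]
}}

```text
time: 7.5
ee_pos: [0.5754, -0.0736, 0.0765]
tcp_rot: [-3.142, 0.0, 1.392]
ft_force: [-0.1, 0.7, -0.1]
gripper_width: 0.0
```

Call:
{"fn": "move_arm", "kwargs": {
  "steps": [
    [[0.15, 0, 0], [0, 0, 0], 1],
    [[0.15, 0, 0], [0, 0, 0], 1],
    [[0.15, 0, 0], [0, 0, 0], 1],
    [[0.15, 0, 0], [0, 0, 0], 1],
    [[0.15, 0, 0], [0, 0, 0], 1],
    [[0.15, 0, 0], [0, 0, 0], 1],
    [[0.15, 0, 0], [0, 0, 0], 1],
    [[0.15, 0, 0], [0, 0, 0], 1]
  ]
}}

```text
time: 8.3
ee_pos: [0.5818, -0.0382, 0.0765]
tcp_rot: [-3.142, -0.0, 1.392]
ft_force: [0.1, 0.2, 0.4]
gripper_width: 0.0001
```

```bash
python3 - <<'E'
from h import *
s=get_state();print(s["ee_pos"],s["ft_force"])
a=camera("scene")[150:270,230:380];b=camera("side")[170:270,270:390]
f=lambda x:cv2.resize(x,(400,int(400*x.shape[0]/x.shape[1])),interpolation=cv2.INTER_CUBIC)
a,b=f(a),f(b);h=max(len(a),len(b));p=lambda x:cv2.copyMakeBorder(x,0,h-len(x),0,0,0)
cv2.imwrite("pics/c3.png",np.hstack([p(a),p(b)]))
E
```

```text
[ 0.5817604  -0.03815757  0.07647317] [0.092896   0.15072895 0.38157045]
```

View pics/c3.png

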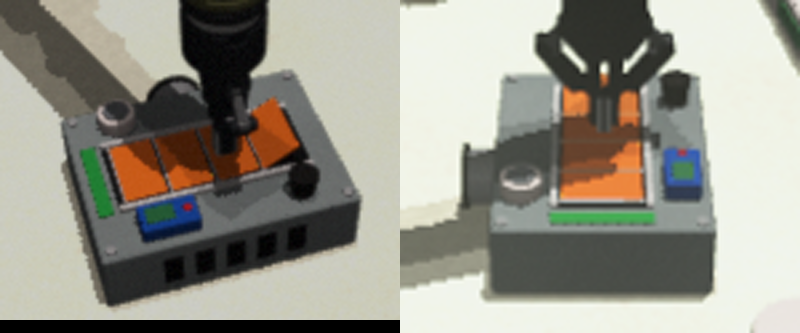

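Flaps 1 and 2 are flat, flap 3 is nearly down under the tip, and flap 4 (left crop, about 275,130) is still open. Nothing else has moved.

Call:
{"fn": "move_arm", "kwargs": {
  "steps": [
    [[0.15, 0, 0], [0, 0, 0], 1],
    [[0.15, 0, 0], [0, 0, 0], 1],
    [[0.15, 0, 0], [0, 0, 0], 1],
    [[0.15, 0, 0], [0, 0, 0], 1],
    [[0.15, 0, 0], [0, 0, 0], 1],
    [[0.15, 0, 0], [0, 0, 0], 1],
    [[0.15, 0, 0], [0, 0, 0], 1],
    [[0.15, 0, 0], [0, 0, 0], 1]
  ]
}}

```text
time: 9.2
ee_pos: [0.5882, -0.0028, 0.0765]
tcp_rot: [3.142, -0.0, 1.392]
ft_force: [-0.4, 0.2, 1.1]
gripper_width: -0.0002
```

Call:
{"fn": "move_arm", "kwargs": {
  "steps": [
    [[0.15, 0, 0], [0, 0, 0], 1],
    [[0.15, 0, 0], [0, 0, 0], 1],
    [[0.15, 0, 0], [0, 0, 0], 1],
    [[0.15, 0, 0], [0, 0, 0], 1],
    [[0.15, 0, 0], [0, 0, 0], 1],
    [[0.15, 0, 0], [0, 0, 0], 1],
    [[0.15, 0, 0], [0, 0, 0], 1],
    [[0, 0, 0], [0, 0, 0], 1]
  ]
}}

```text
time: 10.0
ee_pos: [0.5937, 0.0289, 0.0765]
tcp_rot: [-3.142, -0.0, 1.394]
ft_force: [0.2, 0.0, -0.6]
gripper_width: 0.0001
```

Call:
{"fn": "move_arm", "kwargs": {
  "steps": [
    [[0, 0, -0.3], [0, 0, 0], 1],
    [[0, 0, -0.7], [0, 0, 0], 1],
    [[0, 0, -0.9], [0, 0, 0], 1],
    [[0, 0, -0.9], [0, 0, 0], 1],
    [[0, 0, -0.9], [0, 0, 0], 1],
    [[0, 0, -0.9], [0, 0, 0], 1],
    [[0, 0, -0.4], [0, 0, 0], 1],
    [[0, 0, 0], [0, 0, 0], 1]
  ]
}}

```text
time: 10.8
ee_pos: [0.5948, 0.0277, 0.2288]
tcp_rot: [3.138, -0.0, 1.392]
ft_force: [-0.2, 0.9, -0.8]
gripper_width: 0.0002
```

```bash
python3 - <<'E'
from h import *
s=get_state();print(s["time"],s["ee_pos"],s["ft_force"])
A=camera("scene");B=camera("side");cv2.imwrite("pics/scene9.png",A);cv2.imwrite("pics/side9.png",B)
a=A[150:270,230:380];b=B[170:270,270:390]
f=lambda x:cv2.resize(x,(400,int(400*x.shape[0]/x.shape[1])),interpolation=cv2.INTER_CUBIC)
a,b=f(a),f(b);h=max(len(a),len(b));p=lambda x:cv2.copyMakeBorder(x,0,h-len(x),0,0,0)
cv2.imwrite("pics/c4.png",np.hstack([p(a),p(b)]))
for n,I in(("scene0",cv2.imread("pics/scene0.png")),("scene9",A),("side0",cv2.imread("pics/side0.png")),("side9",B)):
    x0,y0,x1,y1=(230,160,380,270) if "scene" in n else(280,180,380,265)
    h=cv2.cvtColor(I,cv2.COLOR_BGR2HSV)[y0:y1,x0:x1]
    for nm,lo,hi in(("green",(45,90,40),(80,255,255)),("blue",(95,120,40),(125,255,255))):
        k,l,st,c=cv2.connectedComponentsWithStats(cv2.inRange(h,lo,hi))
        i=1+st[1:,4].argmax();print(n,nm,st[i,4],(c[i]+[x0,y0]).round(1))
E
```

```text
10.8 [0.59483496 0.02768585 0.22876753] [-0.17886147  0.88420475 -0.81258371]
scene0 green 161 [265.9 218.2]
scene0 blue 231 [293.3 231.8]
scene9 green 161 [265.9 218.2]
scene9 blue 230 [293.4 231.8]
side0 green 93 [330. 235.]
side0 blue 78 [354.3 219.9]
side9 green 93 [330. 235.]
side9 blue 79 [354.2 219.9]
```

View pics/c4.png

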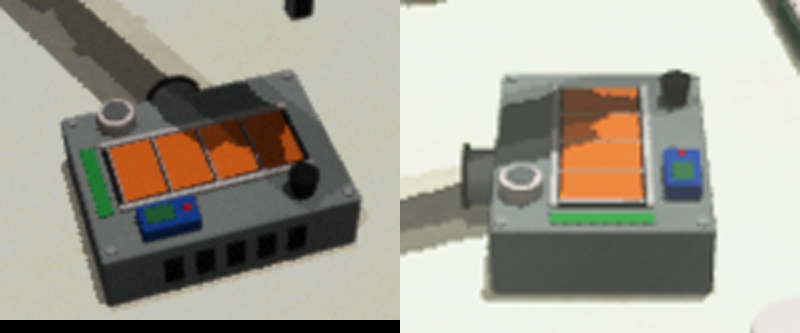

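All four flaps lie flat and level with the rails, the stripe and logger pixels haven't moved, and the gripper is clear. Handing in.

```bash
python3 -c "
from station import *
print(sign_off())"
```

```text
the job is handed in; nothing more can be done
None
```

I closed the flaps in order, 1 to 4, with one stroke of the shut fingertips along the row from the green stripe. The job was handed in at about 11 s; `sign_off()` gives no verdict, so I don't have the official result.

- **Stroke height:** the first part over flap 1 ran at 80.5 mm, higher than I had commanded. I lowered the tip to 77.4 mm while still on flap 1, and the rest ran at 76.5 mm. That should leave each flap open by no more than about 0.06 rad, by calculation; the angles were not measured.
- **Forces:** the readings at the end of each move call stayed around 1 N. They are not peak values from within the moves.
- **Final pictures:** both fixed cameras show all four flaps flat and level with the rails, with the gripper about 150 mm clear. The green stripe and the logger are within 0.1 pixel of where they started. The cap and stopper look unmoved in the crops.
- **Not checked:** I did not measure the bottles, tape and brush afterwards; the arm passed above the bench items with the tip about 70 mm over bottle height.
- **Disagreement between views:** the box-corner fits from the two cameras differed by up to 1 cm along the row. I used the stripe centres, which agreed to about 4 mm.

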